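# Lock the dispenser's collar and hold its plunger drawn to the set volume

### The arm

A 6-joint arm with a two-finger parallel gripper is mounted at the origin on a cart in front of the work surface, level with it; the furniture and walls round the work are solid. World frame = base frame: x ahead of the robot, y to its left, z up, the work surface at z = 0. Lengths are in m, angles in rad, forces in N, time in s.
With the tool pointing down it reaches from about 0.275 to 0.75 m from the base axis. Payload 10.2 kg.
Tool frame: the origin (TCP) lies between the finger pads; the fingertips stand 22 mm ahead of it and the grasp point (between the pads) lies 3 mm ahead of it; z points along the fingers, y is the direction in which the jaws open and shut (so a half turn about z gives the same grasp; the last joint's range is limited). The gripper opens to 85 mm and grips with 20 to 120 N. Pads are 22 mm wide; open, the fingers measure 114 mm over their backs; the gripper's body (76 mm by 85 mm) begins 54 mm behind the grasp point. The pads swing forward as they close: fully open they stand 13 mm farther back than shut.
Start: joints at [1.049, 0.313, 1.498, -0, 1.331, -0.223], TCP at [0.155, 0.502, 0.253] pointing down, gripper open.
Joint ranges: [-2.94, 2.94], [-0.97, 2.17], [0.19, 2.56], [-1.23, 4.37], [0.02, 3.11], [-2.88, 2.88]. Speed limits (rad/s): [2.39, 2.39, 3.01, 3.14, 3.14, 3.14].

### API

Orientations are given as a rotation vector (axis times angle).
In Python, from bench import ctrl gives the robot as it stands. Calls block until the motion is done:
- ctrl.movep(position, orientation): joint-space move of the TCP to a pose.
- ctrl.move_linear(position, max_speed=0.15, rot=None, f_stop=None): straight line of the TCP; rot=None keeps the orientation; max_speed is the mean speed in m/s. With f_stop (N) it stops when the force on the tool has changed by that much, and returns True; else False.
- ctrl.move_j(angles): joint-space move.
- ctrl.command_gripper(opening, squeeze=None): opening from 0.0 (shut) to 1.0 (fully open); squeeze is the grip in N (None keeps the last); returns when the fingers have stopped.
- ctrl.wait(seconds).
- ctrl.solve_ik(position, orientation): joint angles nearest the present ones, or None.
- ctrl.read_camera(name): name is "scene" or "top" or "wrist"; returns (picture, depth): 420x560x3 uint8, red, green, blue; 420x560 float32, m along the optical axis (not along the pixel's ray), 0 where there is no reading.
- ctrl.get_calibration(name): a dict with "camera_matrix" (3x3 intrinsics, pixels), "eye" and "attitude" of the camera in the world. Camera axes: x right, y down, z forward; pixel columns grow to the right and rows downward; lengths in m; the calibration is good to about 2 mm. A picture is of the moment at which its call begins: read the wrist's pose just before it. get_calibration takes no time and is no camera call; for the wrist camera it gives the pose at the moment of the call.
A pose or a line that the arm cannot do raises ctrl.IKError and nothing moves.
- ctrl.sign_off(): hands the job in, once; it reports no verdict.
Readings, each from a call of its own:
- ctrl.read_time(): time.
- ctrl.read_joint_positions(): joint angles.
- ctrl.read_joint_velocities(): joint speeds.
- ctrl.read_joint_efforts(): joint torques, N m.
- ctrl.read_ee_pos(): TCP position.
- ctrl.read_ee_rot(): TCP orientation.
- ctrl.read_contact_force(): force on the tool from outside, world axes, zero at the start.
- ctrl.read_torque(): the same for the moment, N m.
- ctrl.read_grip_width(): opening from 0.0 (shut) to 1.0 (fully open).
Only numpy, scipy, OpenCV 4.12 (cv2) and the standard library are available. Lean on these libraries where they do the work, as an engineer would, in place of code of your own. Each camera call takes 0.05 s, during which the arm holds its last target.

### The job

Get the spring-return bottle-top dispenser ready for a dose: swing the lever of its lock collar clockwise (seen from above) all the way to its stop at the locked mark, and only then draw the plunger knob straight up until the plunger's index is level with the volume pointer on the scale. Leave the beaker standing under the discharge tube as it is. Finish while still holding the plunger there with the gripper: the spring would pull it back down, so do not let go.

Things in the scene. Friction and masses are not known exactly. Their poses are not given: they have to be found in the camera images.
- dispenser: Bottle-top dispenser, fixed on the bench: 110 mm square grey base, amber bottle, white barrel, scale plate on the front. Origin under the centre of the base, on the upright barrel axis; z up, -x the scale side (faces the robot or to its left), -y the discharge tube. The flange under the collar (60 mm across, top at 197 mm) bears a steel stop pin and beside it a black locked line.
- collar (a joint): Lock collar, a grey ring 55 mm across on top of the barrel, 197 to 210 mm above the bench, with a steel lever. Turns about the barrel axis: 0 rad = unlocked (lever points 140 degrees anticlockwise of the dispenser's +x), grows clockwise from above, 1.2 rad = locked, at its stop (lever at 71 degrees). Stays where left (0.1 N m friction). Starts at 0 to 0.35.
- thumb_post (a point): Upright black round thumb post at the end of the collar's steel lever, 13 mm in diameter, standing free from 209 to 235.5 mm above the bench, 70 mm from the barrel axis. This point lies on the post's axis, 12 mm below its top; it moves with the collar.
- plunger: Plunger with a round black knob 33 mm in diameter and 36 mm tall on the barrel axis just above the collar. Origin at the middle of the knob, 235 mm above the bench when down (knob from 218 to 254 mm); z up. It slides straight up by 50 mm at most; a return spring pulls it down with about 5 N at the bottom and 10 N at 40 mm, weight included.
- plunger_index (a point): Middle of the plunger's index, a black bar 13 mm wide and 3 mm tall that stands before the slot in the aluminium scale plate (42 x 62 mm) and rises with the plunger: 145 mm above the bench when the plunger is down, 90 mm below the plunger's origin, 30 mm in front of the barrel axis.
- pointer_tip (a point): Tip of the volume pointer, a black arrow 15 mm tall clamped fast with a steel thumbscrew to the right-hand edge of the scale plate (seen from the scale side), its tip beside the index's track: 169 to 185 mm above the bench, differently set each time. The plunger passes it freely: it is no stop.
- receiver: Glass beaker, 53 mm across and 68 mm tall, open, standing on the bench under the end of the discharge tube, 88 mm from the barrel axis. Origin at the centre of its underside, z up.
Mind the look-alikes: they are no part of the job. Leave any yellow look-alike of the receiver alone.

How it is judged:
On the way:
1. the collar is locked while the plunger is still down (value of joint collar above 1.12 rad and z of plunger_index in the frame of dispenser below 0.153 m), for 0.2 s.
At the end, for the whole second after the job is handed in: The collar stands locked (over 1.12 of its 1.2 rad), the plunger's index is level with the volume pointer's tip within 4 mm and at rest, the fingers are holding the plunger (over 3 N of contact), and the beaker stands upright within 20 mm of where it was (value of joint collar above 1.12 rad and z of plunger_index in the frame of pointer_tip between -0.004 and 0.004 m and linear speed of plunger below 0.01 m/s and contact force between the fingers and plunger above 3 N and distance of receiver from where it was at the start of the episode below 0.02 m and angle between receiver's own z axis and vertical below 0.2 rad); the arm keeps its last pose, push and grip.
It fails at once if the plunger is drawn up (over 8 mm) before the collar is locked (z of plunger_index in the frame of dispenser above 0.153 m and value of joint collar below 1.12 rad).
It fails at once if the beaker under the discharge tube is pushed away or knocked over (distance of receiver from where it was at the start of the episode above 0.03 m or angle between receiver's own z axis and vertical above 0.4 rad).
It also fails if it takes over 48 s, if anything falls off the work surface, if the arm or the gripper's body presses on something with over 40 N, if the wrist force passes 120 N, or if a joint passes its speed limit or range.

## Working session

There is one attempt and no reset: what is moved stays moved. The work goes in short steps, each a Python script; the robot and the scene stay as the last script left them, time stands still between calls to the robot, and variables do not carry over. Pictures are saved under pics/ and viewed, and the job is handed in when it is done.

```bash
ls; mkdir -p pics
python3 - <<'E'
from bench import ctrl
import cv2,numpy as np
print(ctrl.read_time())
for n in ["scene","top","wrist"]:
    p,d=ctrl.read_camera(n); np.savez(f"pics/{n}0.npz",p=p,d=d)
    cv2.imwrite(f"pics/{n}0.png",p[:,:,::-1])
    c=ctrl.get_calibration(n); print(n,c)
E
```

```text
pics
0.0
scene {'camera_matrix': array([[438.8007963 ,   0.        , 274.63223401],
       [  0.        , 438.8007963 , 209.2227092 ],
       [  0.        ,   0.        ,   1.        ]]), 'eye': array([ 0.24209282, -0.5778673 ,  0.6942928 ]), 'attitude': array([-2.21655047,  0.50682559, -0.22086381])}
top {'camera_matrix': array([[394.79178849,   0.        , 283.23848342],
       [  0.        , 394.79178849, 218.54777702],
       [  0.        ,   0.        ,   1.        ]]), 'eye': array([0.37358183, 0.02454311, 1.00609193]), 'attitude': array([-2.16798967,  2.11628972, -0.19142589])}
wrist {'camera_matrix': array([[312.72097007,   0.        , 278.59867821],
       [  0.        , 312.72097007, 209.06325973],
       [  0.        ,   0.        ,   1.        ]]), 'eye': array([0.08873629, 0.52159359, 0.37382407]), 'attitude': array([2.34358548, 1.72870863, 0.23490879])}
```

View pics/scene0.png

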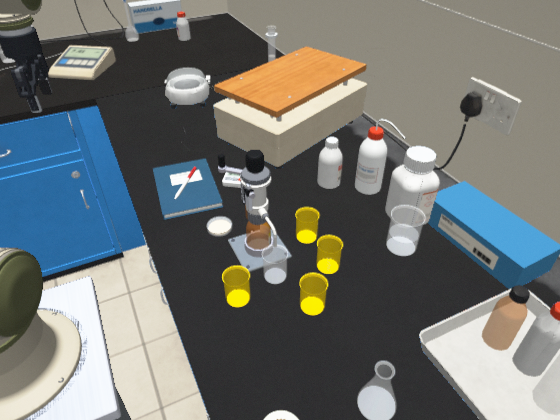

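View pics/top0.png

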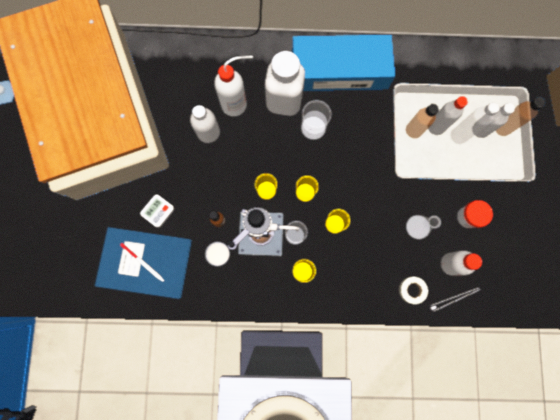

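View pics/wrist0.png

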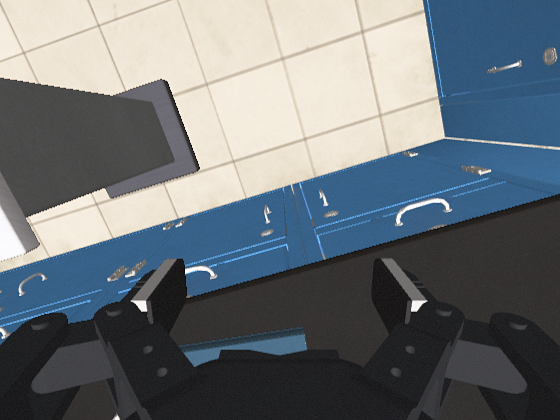

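```bash
cat > h.py <<'E'
import cv2,numpy as np
from scipy.spatial.transform import Rotation as R
def unproj(c,u,v,d):
    K=c["camera_matrix"];A=R.from_rotvec(c["attitude"]).as_matrix()
    return c["eye"]+A@(np.array([(u-K[0,2])/K[0,0],(v-K[1,2])/K[1,1],1])*d)
def proj(c,X):
    K=c["camera_matrix"];A=R.from_rotvec(c["attitude"]).as_matrix()
    q=A.T@(np.asarray(X)-c["eye"]);return (K@q/q[2])[:2]
def cloud(c,d):
    K=c["camera_matrix"];A=R.from_rotvec(c["attitude"]).as_matrix()
    v,u=np.indices(d.shape)
    P=np.stack([(u-K[0,2])/K[0,0]*d,(v-K[1,2])/K[1,1]*d,d],-1)
    return P@A.T+c["eye"]
def ray(c,u,v,): return unproj(c,u,v,1)-c["eye"]
def tri(obs):
    M=np.zeros((3,3));b=np.zeros(3)
    for c,u,v in obs:
        r=ray(c,u,v);r/=np.linalg.norm(r);Q=np.eye(3)-np.outer(r,r);M+=Q;b+=Q@c["eye"]
    X=np.linalg.solve(M,b)
    return X,[np.array(proj(c,X))-[u,v] for c,u,v in obs]
E
python3 - <<'E'
from bench import ctrl
from h import *
for n,(x0,y0,x1,y1) in dict(scene=(190,130,330,300),top=(180,170,340,290)).items():
    z=np.load(f"pics/{n}0.npz");p=z["p"][y0:y1,x0:x1]
    s=5 if n=="top" else 3.5
    cv2.imwrite(f"pics/{n}0z.png",cv2.resize(p[:,:,::-1],None,fx=s,fy=s,interpolation=cv2.INTER_CUBIC))
    c=ctrl.get_calibration(n);C=cloud(c,z["d"])
    if n=="top":
        for (u,v) in [(256,218),(216,218),(217,254),(240,240),(262,228),(296,232),(245,215),(275,250),(242,210)]:
            print(u,v,C[v,u].round(3))
    else:
        for (u,v) in [(255,158),(222,160),(232,172),(232,182),(275,265),(256,180),(257,200)]:
            print(u,v,C[v,u].round(3))
E
```

```text
255 158 [0.498 0.058 0.249]
222 160 [0.451 0.113 0.226]
232 172 [0.464 0.097 0.204]
232 182 [0.533 0.315 0.015]
275 265 [ 0.49  -0.039  0.059]
256 180 [0.494 0.048 0.207]
257 200 [0.496 0.053 0.155]
256 218 [0.498 0.068 0.255]
216 218 [0.523 0.172 0.085]
217 254 [0.444 0.176 0.014]
240 240 [0.46  0.101 0.207]
262 228 [0.485 0.057 0.212]
296 232 [ 0.506 -0.021  0.003]
245 215 [0.511 0.093 0.21 ]
275 250 [0.458 0.031 0.006]
242 210 [0.56  0.119 0.001]
```

View pics/scene0z.png

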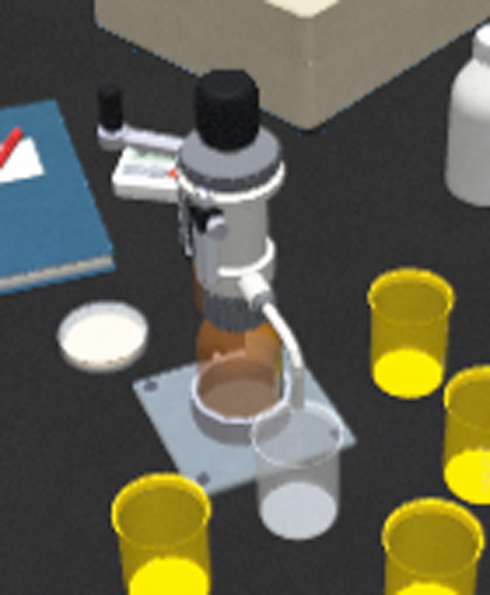

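View pics/top0z.png

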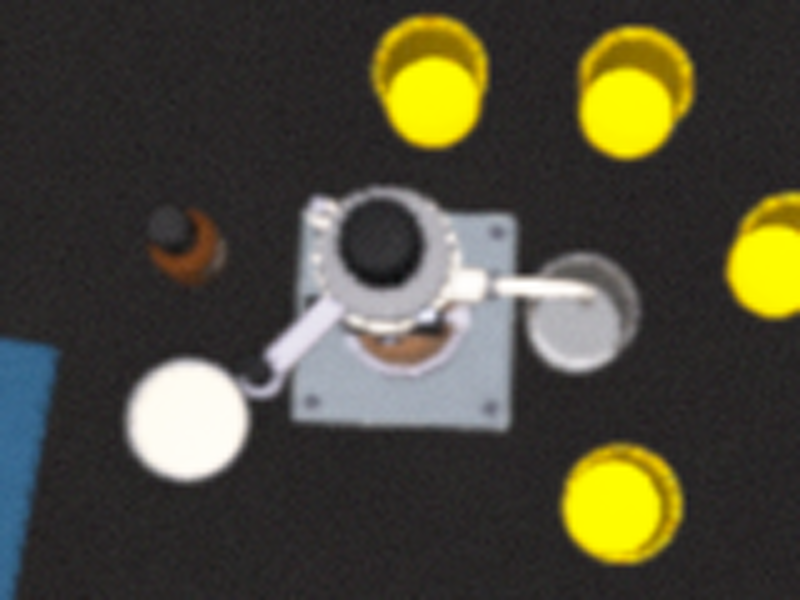

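Run:
```python
from bench import ctrl
from h import *
c=ctrl.get_calibration("wrist")
T=R.from_rotvec(ctrl.read_ee_rot());p=ctrl.read_ee_pos()
print("tool axes\n",T.as_matrix().round(3)); print("cam in tool",T.inv().apply(c["eye"]-p).round(4))
Ct=T.inv()*R.from_rotvec(c["attitude"]);print("cam axes in tool\n",Ct.as_matrix().round(3))
np.savez("camtool.npz",t=T.inv().apply(c["eye"]-p),R=Ct.as_matrix())
# try viewing poses: camera at target standoff looking at scale plate
tgt=np.array([0.462,0.06,0.185])
best=[]
for dist in (0.16,0.2,0.25):
  for az in np.radians([150,165,180,195,210]):
    for el in np.radians([0,10,20,30,40,50,60]):
      for roll in (0,180,90,-90):
        z=-np.array([np.cos(az)*np.cos(el),np.sin(az)*np.cos(el),np.sin(el)])
        x=np.cross(z,[0,0,1.]);x/=np.linalg.norm(x);y=np.cross(z,x)
        A=R.from_matrix(np.stack([x,y,z],1))*R.from_euler('z',roll,degrees=True)
        eye=tgt-dist*z
        Tr=A*Ct.inv(); tp=eye-Tr.apply(T.inv().apply(c["eye"]-p))
        q=ctrl.solve_ik(tp,Tr.as_rotvec())
        if q is not None: print(dist,np.degrees([az,el]).round(),roll,tp.round(3),Tr.as_matrix()[:,2].round(2),np.round(q,2))
```

```text
tool axes
 [[-0.956  0.294 -0.   ]
 [ 0.294  0.956 -0.001]
 [ 0.    -0.001 -1.   ]]
cam in tool [ 0.0687 -0.0003 -0.121 ]
cam axes in tool
 [[-0.001 -0.963 -0.269]
 [ 1.    -0.001 -0.001]
 [ 0.001 -0.269  0.963]]
0.16 [150.   0.] 0 [0.44  0.072 0.151] [ 0.83 -0.48  0.27] [ 0.26  0.87  2.3   3.93  1.86 -1.55]
0.16 [150.   0.] 180 [0.441 0.073 0.219] [ 0.83 -0.48 -0.27] [0.26 0.21 2.33 4.17 0.91 1.04]
0.16 [150.  10.] 0 [0.435 0.075 0.156] [ 0.86 -0.5   0.1 ] [ 0.29  0.72  2.35  3.95  1.62 -1.63]
0.16 [150.  20.] 0 [0.431 0.077 0.162] [ 0.86 -0.5  -0.08] [ 0.3   0.55  2.37  3.99  1.35 -1.74]
0.16 [150.  30.] 0 [0.428 0.079 0.168] [ 0.84 -0.48 -0.25] [ 0.29  0.38  2.37  4.08  1.07 -1.89]
0.16 [150.  30.] 180 [0.458 0.063 0.227] [ 0.61 -0.35 -0.71] [ 0.09  0.03  2.11 -0.94  0.52 -0.24]
0.16 [150.  40.] 0 [0.426 0.08  0.175] [ 0.79 -0.46 -0.41] [ 0.27  0.24  2.34  4.25  0.81 -2.13]
0.16 [150.  40.] 180 [0.464 0.059 0.227] [ 0.49 -0.28 -0.83] [ 0.02  0.05  2.01 -0.53  0.62 -0.66]
0.16 [150.  40.] 90 [0.462 0.099 0.201] [ 0.5  -0.6  -0.62] [ 0.33  0.27  1.98 -1.18  0.92 -1.38]
0.16 [150.  4
[... 23592 characters left out ...]
9 -0.41]
0.25 [210.  50.] 180 [0.42  0.036 0.295] [ 0.36  0.21 -0.91] [-0.39 -0.14  1.94  0.38  1.1  -2.61]
0.25 [210.  50.] 90 [0.381 0.052 0.273] [ 0.67  0.08 -0.74] [-0.39 -0.4   2.29  0.56  0.66  1.99]
0.25 [210.  50.] -90 [ 0.415 -0.006  0.273] [ 0.4   0.54 -0.74] [-0.73 -0.05  2.03  0.76  1.33 -1.61]
0.25 [210.  60.] 0 [0.387 0.016 0.268] [ 0.62  0.36 -0.7 ] [-0.75 -0.3   2.26  0.88  1.09 -0.1 ]
0.25 [210.  60.] 180 [0.437 0.046 0.301] [ 0.21  0.12 -0.97] [-0.26 -0.03  1.79  0.19  1.21 -2.41]
0.25 [210.  60.] 90 [0.395 0.06  0.284] [ 0.55  0.01 -0.83] [-0.22 -0.29  2.13  0.19  0.74  2.36]
0.25 [210.  60.] -90 [0.429 0.002 0.285] [ 0.28  0.47 -0.83] [-0.6  -0.01  1.9   0.6   1.34 -1.37]
```

```bash
cat >> h.py <<'E'
ct=np.load("camtool.npz")
def campose(tgt,dist,az,el,roll):
    az,el=np.radians([az,el])
    z=-np.array([np.cos(az)*np.cos(el),np.sin(az)*np.cos(el),np.sin(el)])
    x=np.cross(z,[0,0,1.]);x/=np.linalg.norm(x);y=np.cross(z,x)
    A=R.from_matrix(np.stack([x,y,z],1))*R.from_euler('z',roll,degrees=True)
    Tr=A*R.from_matrix(ct["R"]).inv()
    return np.array(tgt)-dist*z-Tr.apply(ct["t"]),Tr.as_rotvec()
import pickle
def snap(ctrl,name,tag,flip=False):
    c=ctrl.get_calibration(name);p,d=ctrl.read_camera(name)
    pickle.dump((c,p,d),open(f"pics/{tag}.pkl","wb"))
    im=p[:,:,::-1]
    cv2.imwrite(f"pics/{tag}.png",im[::-1,::-1] if flip else im)
    return c,p,d
E
python3 - <<'E'
from bench import ctrl
from h import *
tgt=[0.462,0.06,0.185]
q=ctrl.solve_ik(*campose(tgt,.25,180,30,180)); q=np.array(q)
q0=q.copy();q0[0]=ctrl.read_joint_positions()[0]
ctrl.move_j(q0);ctrl.move_j(q);print(ctrl.read_time(),ctrl.read_ee_pos())
snap(ctrl,"wrist","A",True)
ctrl.movep(*campose(tgt,.25,180,50,180));print(ctrl.read_time(),ctrl.read_ee_pos())
snap(ctrl,"wrist","B",True)
E
```

```text
3.5417 [0.37910657 0.06101561 0.27161034]
4.075 [0.41371634 0.06124785 0.29405848]
```

View pics/A.png

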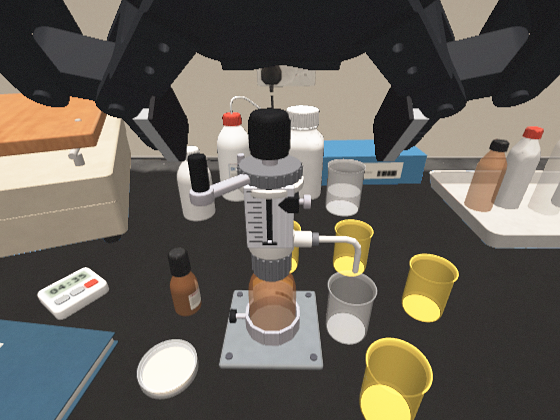

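View pics/B.png

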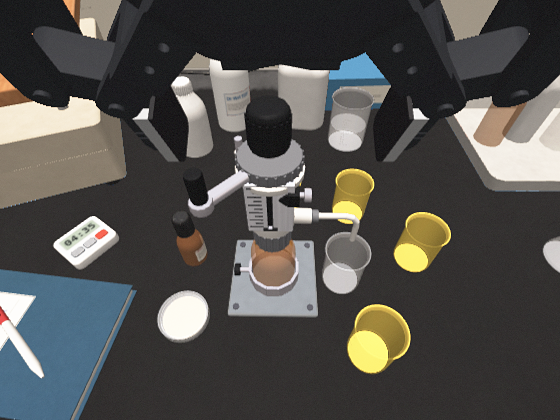

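Run:
```python
from h import *
a=cv2.imread("pics/A.png")[150:260,220:330];b=cv2.imread("pics/B.png")[150:260,220:330]
im=np.hstack([a,b]);cv2.imwrite("pics/ABz.png",cv2.resize(im,None,fx=3.6,fy=3.6,interpolation=cv2.INTER_CUBIC))
```

```text
(no output)
```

View pics/ABz.png

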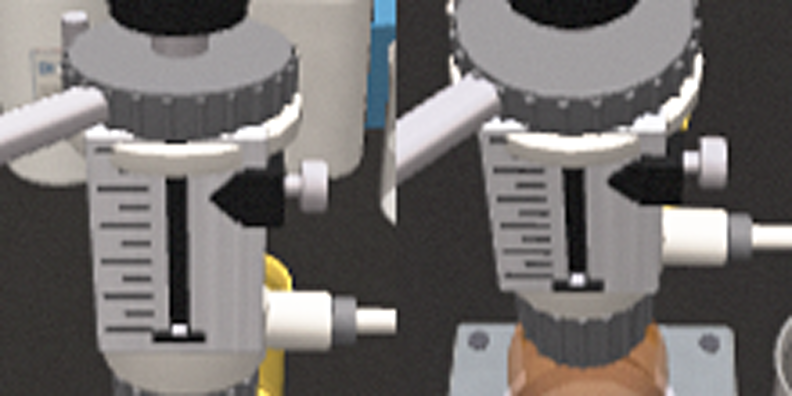

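Run:
```python
from h import *
A=pickle.load(open("pics/A.pkl","rb"));B=pickle.load(open("pics/B.pkl","rb"))
f=lambda x,y:(559-((x+.5)/3.6-.5+220),419-((y+.5)/3.6-.5+150))
for n,a,b in [("tip",(211,198),(211,182)),("idx",(180,337),(182,284.5)),("idxblob",(179,329),(181,279)),("plateTR?",(268,140),(267,125))]:
    X,r=tri([(A[0],*f(*a)),(B[0],*f(*b))]);print(n,X.round(4),np.round(r,2).tolist())
    for S,q in ((A,a),(B,b)):
        u,v=np.round(f(*q)).astype(int);print("   d",unproj(S[0],*f(*q),np.median(S[2][v-0:v+1,u-0:u+1])).round(4))
from scipy.optimize import least_squares
for n,S in (("A",A),("B",B)):
    C=cloud(S[0],S[2]);ok=S[2]>0
    x,y,z=C[...,0],C[...,1],C[...,2]
    near=ok&(np.hypot(x-.497,y-.062)<.05)
    def circ(m,nm):
        P=C[m][:,:2]
        s=least_squares(lambda t:np.hypot(P[:,0]-t[0],P[:,1]-t[1])-t[2],[.497,.062,.02],loss='soft_l1',f_scale=.001).x
        print(n,nm,s.round(4),m.sum())
    circ(near&(z>.222)&(z<.248)&(np.hypot(x-.497,y-.062)<.025),"knob side")
    circ(near&(z>.199)&(z<.208),"collar side")
    m=near&(z>.25);print("knob top",C[m].mean(0).round(4),z[m].max().round(4),m.sum())
    m=ok&(z>.213)&(z<.25)&(np.hypot(x-.449,y-.113)<.025);print("post",C[m].min(0).round(4),C[m].max(0).round(4),m.sum())
    circ(m&(z<.233),"post")
    m=ok&(z>.003)&(z<.02)&(np.hypot(x-.497,y-.062)<.09)&(x<.47)
    m=ok&(z>.015)&(z<.07)&(np.hypot(x-.495,y+.026)<.05); circ(m,"beaker")
```

```text
tip [0.4724 0.0627 0.1843] [[0.18, 0.0], [-0.19, -0.0]]
   d [0.475  0.0625 0.1829]
   d [0.4744 0.0628 0.1821]
idx [0.4728 0.0704 0.1446] [[0.07, 0.0], [-0.07, 0.0]]
   d [0.4705 0.0702 0.1462]
   d [0.472  0.0704 0.1456]
idxblob [0.4726 0.0706 0.1471] [[0.06, 0.0], [-0.06, 0.0]]
   d [0.4718 0.0705 0.1477]
   d [0.4726 0.0706 0.1471]
plateTR? [0.4793 0.0498 0.1958] [[0.52, -0.0], [-0.53, -0.01]]
   d [0.4763 0.0495 0.1973]
   d [0.4765 0.0504 0.1987]
A knob side [0.5013 0.0702 0.017 ] 1340
A collar side [0.5041 0.073  0.0316] 778
knob top [0.4933 0.0699 0.2533] 0.2552 453
post [0.4424 0.1119 0.213 ] [0.4546 0.1249 0.2365] 642
A post [0.4502 0.1187 0.0062] 491
A beaker [ 0.4982 -0.0169  0.0239] 2752
B knob side [0.5013 0.0702 0.017 ] 1307
B collar side [0.5029 0.0733 0.0308] 791
knob top [0.4963 0.0701 0.2537] 0.2559 982
post [0.4431 0.1122 0.213 ] [0.4564 0.1248 0.2368] 649
B post [0.4505 0.1187 0.0063] 400
B beaker [ 0.4983 -0.0167  0.0239] 1937
```

```bash
cat >> h.py <<'E'
AX=np.array([0.5013,0.0702])
def lev(phi,r=0.070,z=0.235,s=1):
    a=np.radians(phi);rad=np.array([np.cos(a),np.sin(a),0]);zt=np.array([0,0,-1.])
    x=s*rad;y=np.cross(zt,x)
    return np.r_[AX+r*rad[:2],z],R.from_matrix(np.stack([x,y,zt],1)).as_rotvec()
E
python3 - <<'E'
from bench import ctrl
from h import *
for s in (1,-1):
    for phi in (136.4,100,64):
        q=ctrl.solve_ik(*lev(phi,s=s));print(s,phi,None if q is None else np.round(q,2))
E
```

```text
1 136.4 [ 0.    0.2   1.7  -0.    1.25 -0.81]
1 100 [ 0.05  0.29  1.58 -0.    1.27 -0.13]
1 64 [ 0.03  0.38  1.45 -0.    1.31  0.49]
-1 136.4 [ 0.    0.2   1.7  -0.    1.25  2.34]
-1 100 None
-1 64 [ 0.03  0.38  1.45 -0.    1.31 -2.66]
```

Run:
```python
from bench import ctrl
from h import *
p=ctrl.read_ee_pos();ctrl.move_linear([p[0]-.03,p[1],p[2]+.04])
ctrl.command_gripper(0.33,20)
pp,rr=lev(136.4,z=0.31);ctrl.movep(pp,rr)
print(ctrl.read_time(),ctrl.read_ee_pos(),ctrl.read_grip_width(),ctrl.read_contact_force().round(2))
snap(ctrl,"wrist","C")
snap(ctrl,"scene","C2")
pp,rr=lev(136.4,z=0.234);print(ctrl.move_linear(pp,max_speed=.08,f_stop=5))
print(ctrl.read_time(),ctrl.read_ee_pos(),ctrl.read_contact_force().round(2))
snap(ctrl,"scene","C3")
snap(ctrl,"wrist","C4")
```

```text
6.1333 [0.45044299 0.11835887 0.31009191] 0.3337896673310738 [0.26 1.04 0.07]
False
7.3333 [0.45082206 0.11849243 0.23444871] [0.92 0.66 0.03]
```

View pics/C4.png

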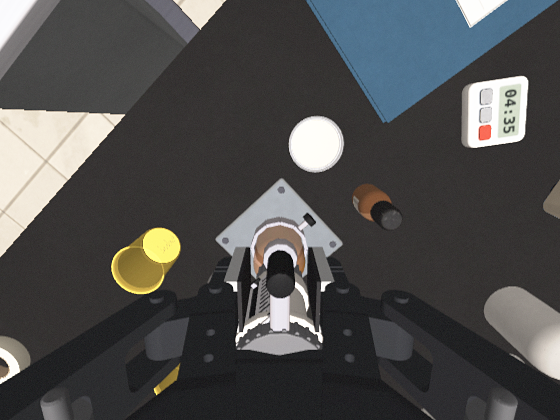

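View pics/C3.png

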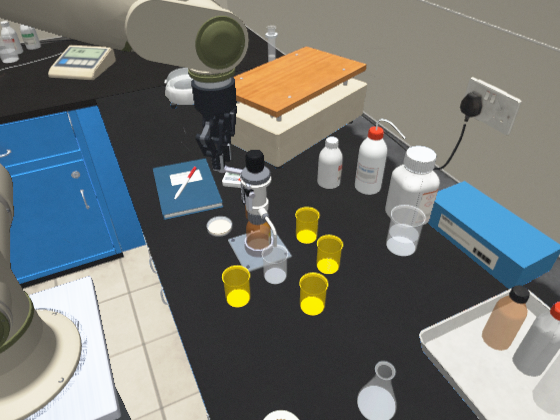

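The black post (280,275) sits between the pads (at columns ~240 and ~322). Now I'll drive the arc.

Run:
```python
from bench import ctrl
from h import *
for phi in (126,116,106,96,86,77):
    pp,rr=lev(phi,z=0.234);st=ctrl.move_linear(pp,max_speed=.06,rot=rr,f_stop=15)
    print(phi,st,round(ctrl.read_time(),2),ctrl.read_contact_force().round(1),ctrl.read_torque().round(2))
    if st: break
else:
  for phi in (72,68,65,62,60,58,56):
    pp,rr=lev(phi,z=0.234);st=ctrl.move_linear(pp,max_speed=.03,rot=rr,f_stop=9)
    print(phi,st,round(ctrl.read_time(),2),ctrl.read_contact_force().round(1),ctrl.read_torque().round(2),ctrl.read_ee_pos().round(4))
    if st: break
snap(ctrl,"wrist","D1")
```

```text
126 False 7.79 [ 0.1 -0.  -0.5] [ 0.    0.   -0.01]
116 False 8.14 [-0.1 -0.2  0.5] [ 0.   -0.01  0.02]
106 False 8.49 [-0.4  0.4 -0.2] [ 0.   -0.03  0.03]
96 False 8.84 [-0.6 -0.2 -0.3] [-0.01 -0.03 -0.02]
86 False 9.19 [-0.1 -0.1  0.7] [0.01 0.   0.  ]
77 False 9.53 [-0.4 -0.6  0.2] [ 0.04  0.01 -0.01]
72 False 9.88 [ 0.9 -0.6  0.2] [0.04 0.02 0.04] [0.5228 0.1368 0.2341]
68 False 10.19 [-0.5 -0.3 -0.2] [ 0.03 -0.03 -0.03] [0.5275 0.1351 0.234 ]
65 False 10.47 [ 0.7 -0.1  0.4] [ 0.05  0.04 -0.03] [0.5309 0.1337 0.234 ]
62 True 10.68 [-5.3  1.1  3.7] [ 0.3   0.83 -0.01] [0.5317 0.1328 0.2334]
```

View pics/D1.png

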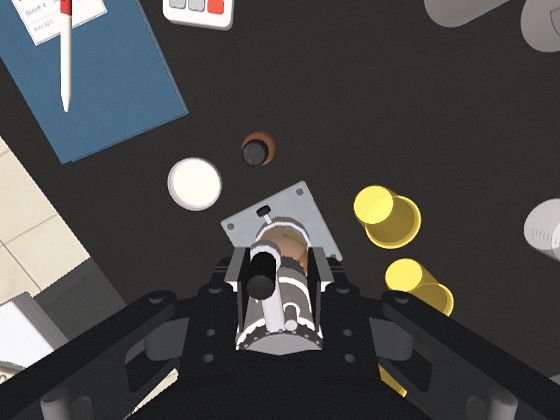

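Run:
```python
from bench import ctrl
from h import *
pp,rr=lev(68,z=0.234);ctrl.move_linear(pp,max_speed=.05,rot=rr)
pp,rr=lev(68,z=0.31);ctrl.move_linear(pp,max_speed=.12)
ctrl.command_gripper(0.9)
ctrl.move_linear(lev(70,r=.09,z=0.33)[0],max_speed=.15,rot=lev(70)[1])
S=snap(ctrl,"wrist","E1"); snap(ctrl,"top","E2")
C=cloud(S[0],S[2]);z=C[...,2]
m=(S[2]>0)&(z>.2335)&(z<.245)&(abs(np.hypot(C[...,0]-AX[0],C[...,1]-AX[1])-.07)<.012)
P=C[m];c=(P.max(0)+P.min(0))/2;print("post top",m.sum(),P.mean(0).round(4),c.round(4),np.degrees(np.arctan2(*(c[:2]-AX)[::-1])))
print(ctrl.read_time(),ctrl.read_ee_pos(),ctrl.read_grip_width())
```

```text
post top 217 [0.524  0.137  0.2358] [0.5237 0.1369 0.2356] 71.41595071148468
12.7417 [0.53184975 0.15436104 0.32916711] 0.8961394227285424
```

View pics/E1.png

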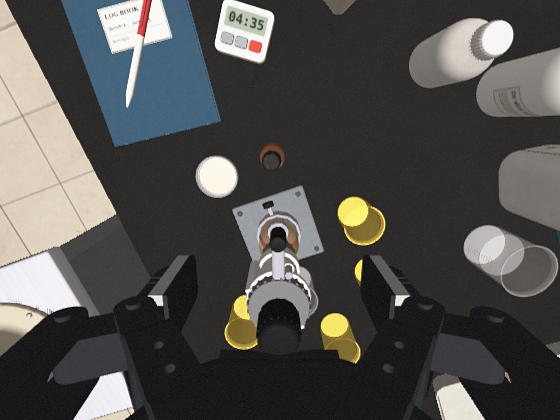

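Run:
```python
from h import *
a=cv2.imread("pics/E1.png")[220:350,210:350]
cv2.imwrite("pics/E1z.png",cv2.resize(a,None,fx=4.5,fy=4.5,interpolation=cv2.INTER_CUBIC))
# base yaw from the E1 cloud: base plate top edges
c,p,d=pickle.load(open("pics/B.pkl","rb"));C=cloud(c,d)
hsv=cv2.cvtColor(p,cv2.COLOR_RGB2HSV)
m=(d>0)&(C[...,2]>.002)&(C[...,2]<.02)&(np.hypot(C[...,0]-AX[0],C[...,1]-AX[1])<.085)&(hsv[...,2]>100)&(hsv[...,1]<60)
P=C[m][:,:2].astype(np.float32);print(m.sum(),cv2.minAreaRect(P))
```

```text
4134 ((0.500055193901062, 0.05634528398513794), (0.13673533499240875, 0.10965921729803085), 89.11774444580078)
```

View pics/E1z.png

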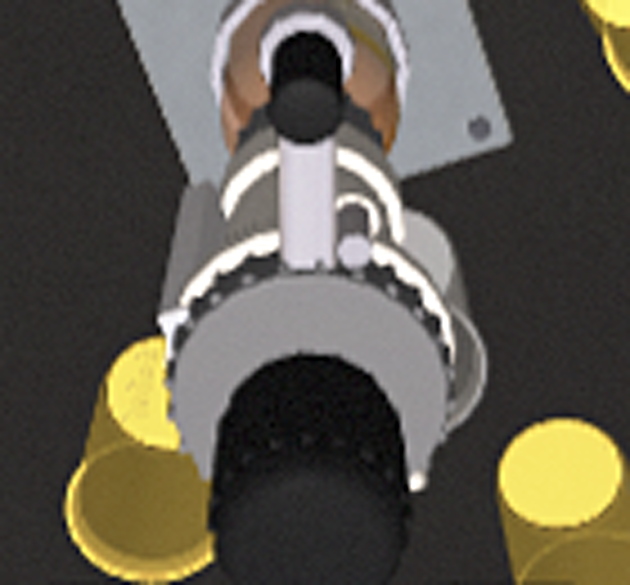

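Run:
```python
from bench import ctrl
from h import *
pp,rr=lev(71,r=0,z=0.33);ctrl.move_linear(pp,max_speed=.15,rot=rr)
pp,_=lev(71,r=0,z=0.242);print(ctrl.move_linear(pp,max_speed=.08,f_stop=6),ctrl.read_ee_pos().round(4),ctrl.read_contact_force().round(1))
ctrl.command_gripper(0.0,80)
print(ctrl.read_time(),ctrl.read_grip_width(),ctrl.read_grip_width()*85,ctrl.read_ee_pos().round(4),ctrl.read_contact_force().round(1))
snap(ctrl,"scene","F1");snap(ctrl,"wrist","F2")
```

```text
False [0.5015 0.0702 0.2425] [-0.2 -0.1  0.8]
15.225 0.3599477098863615 30.595555340340727 [0.5012 0.0702 0.2425] [-3.  -0.4  5.5]
```

View pics/F1.png

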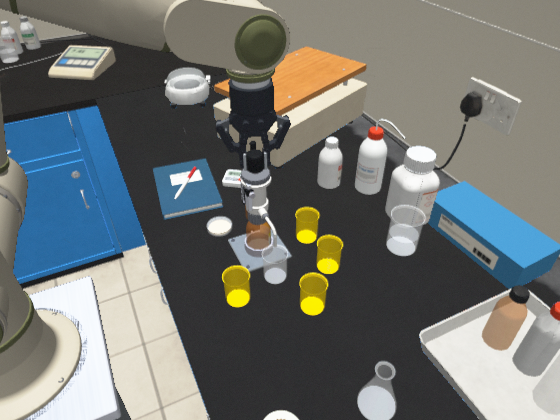

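View pics/F2.png

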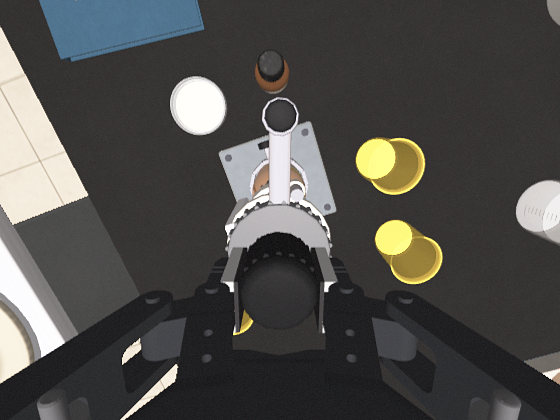

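Run:
```python
from bench import ctrl
from h import *
p0=ctrl.read_ee_pos()
ctrl.move_linear([p0[0],p0[1],p0[2]+.0395],max_speed=.03)
ctrl.wait(.3)
p=ctrl.read_ee_pos();print(ctrl.read_time(),(p-p0).round(4),ctrl.read_contact_force().round(1),ctrl.read_grip_width())
snap(ctrl,"scene","G1");snap(ctrl,"wrist","G2")
for t in ("F2","G2","F1","G1"):
    c,im,d=pickle.load(open(f"pics/{t}.pkl","rb"));C=cloud(c,d)
    m=(d>0)&(im.max(2)<60)&(np.hypot(C[...,0]-AX[0],C[...,1]-AX[1])<.012)&(C[...,2]>.2)&(C[...,2]<.31)
    print(t,m.sum(),np.percentile(C[m][:,2],[5,50,95]).round(4) if m.any() else None)
a=[cv2.resize(cv2.imread(f"pics/{t}.png")[120:290,190:330],None,fx=2.8,fy=2.8,interpolation=cv2.INTER_CUBIC) for t in ("F1","G1")]
cv2.imwrite("pics/FGz.png",np.hstack(a))
```

```text
17.1083 [-0.0001  0.      0.0394] [ 1.8 -0.7 -9.3] 0.3596556920257649
F2 4900 [0.2539 0.2557 0.3088]
G2 2572 [0.293  0.294  0.2949]
F1 108 [0.2516 0.2532 0.3068]
G1 71 [0.2905 0.292  0.2929]
```

View pics/FGz.png

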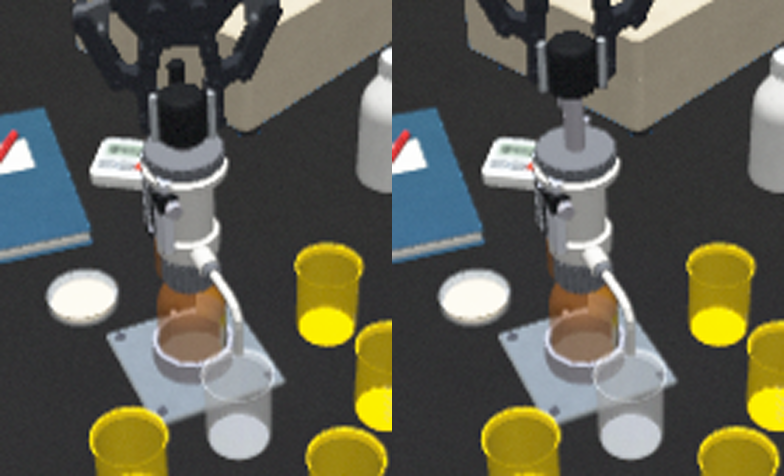

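View pics/G2.png

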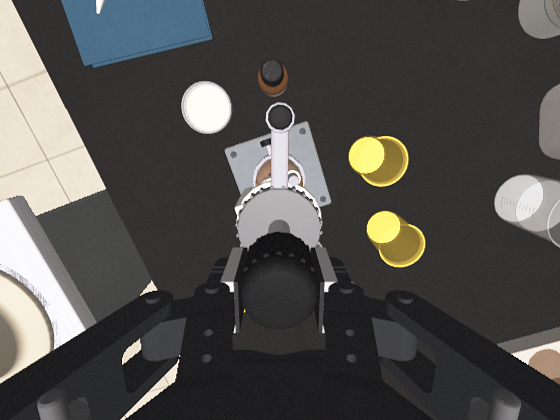

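Run:
```python
from bench import ctrl
from h import *
for t in ("F2","G2"):
    c,im,d=pickle.load(open(f"pics/{t}.pkl","rb"));C=cloud(c,d);r=np.hypot(C[...,0]-AX[0],C[...,1]-AX[1])
    m=(d>0)&(r<.010)&(C[...,2]>.24)&(C[...,2]<.2985)&(im.max(2)<60)
    h,e=np.histogram(C[m][:,2],bins=np.arange(.24,.30,.001));k=h.argmax();mm=m&(abs(C[...,2]-e[k])<.002);print(t,"knob top",np.median(C[mm][:,2]).round(4))
    m=(d>0)&(C[...,2]>.2335)&(C[...,2]<.245)&(abs(r-.07)<.012);P=C[m];q=(P.max(0)+P.min(0))/2
    print("post",q.round(4),np.degrees(np.arctan2(*(q[:2]-AX)[::-1])).round(1))
print(ctrl.read_ee_pos().round(4),ctrl.read_grip_width(),ctrl.read_contact_force().round(1),np.abs(ctrl.read_joint_velocities()).max(),ctrl.read_time())
```

```text
F2 knob top 0.2547
post [0.524  0.1364 0.2356] 71.0
G2 knob top 0.294
post [0.524  0.1363 0.2357] 71.1
[0.5012 0.0703 0.282 ] 0.3606120619969701 [ 0.  -0.1 -8.9] 0.0022018479171546108 17.2083
```

Run:
```python
from bench import ctrl
ctrl.sign_off()
```

```text
the job is handed in; nothing more can be done
```

I swung the lock-collar lever clockwise to its stop, then gripped the plunger knob and drew it up to the volume pointer. I handed the job in at about 17 s, still holding the plunger with an 80 N grip setting. The sign-off gives no verdict.

**Collar:** the push stopped on a sharp force rise, and the pictures show the lever against the stop pin. The thumb post measured about 71° in the world frame. Allowing for a dispenser yaw of about -1° to -2°, that is a joint value of about 1.16 to 1.18 rad. It had not moved after the lift.

**Plunger:** the knob rose 39.3 mm and the arm 39.4 mm, so the knob did not slip in the grip. The pull of about 9 N fits the spring. That puts the index at about 184.3 mm, against a pointer tip measured at 184.3 mm from two wrist views.

**Beaker:** in the last scene picture it is upright and where it was before. I judged this by eye and did not measure it again.

**Disagreement:** depth readings at the pointer tip came out about 1.5 to 2 mm lower than the two-view measurement. Those pixels probably fell on the scale plate behind it. I used the two-view value, and the scale's tick spacing (assuming 10 mm ticks) agreed with it. I could not see the index beside the pointer directly at the end, so that match rests on the knob's rise.

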